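# Switch on the paint-jar roller under its hinged guard

### The arm

A 6-joint arm with a two-finger parallel gripper is mounted at the origin on the work surface. World frame = base frame: x ahead of the robot, y to its left, z up, the work surface at z = 0. Lengths are in mm, angles in rad, forces in N, time in s.
With the tool pointing down it reaches from about 275 to 725 mm from the base axis. Payload 5.6 kg.
Tool frame: the origin (TCP) lies on the front face of the gripper's body, between the roots of the fingers; the fingertips stand 73 mm ahead of it and the grasp point (between the pads) lies 54 mm ahead of it; z points along the fingers, y is the direction in which the jaws open and shut (so a half turn about z gives the same grasp; the last joint's range is limited). The gripper opens to 85 mm and grips with 20 to 120 N. Pads are 22 mm wide; open, the fingers measure 114 mm over their backs; the gripper's body (76 mm by 85 mm) begins 54 mm behind the grasp point. The pads swing forward as they close: fully open they stand 13 mm farther back than shut.
Start: joints at [-0.882, 0.255, 0.108, 0, -1.424, -0.285], TCP at [216.122, -505.751, 303.883] pointing down, gripper open.
Joint ranges: [-2.95, 2.95], [-1.21, 1.97], [-1.09, 1.5], [-2.87, 1.71], [-2.94, -0.07], [-3.05, 3.05]. Speed limits (rad/s): [2.57, 2.57, 3.14, 3.14, 3.14, 3.14].

### API

Orientations are given as a unit quaternion [x, y, z, w].
In Python, from rig import * gives the robot as it stands.
- The arm moves only by the tool jog_arm, never from a script. Its argument "moves" is a list of rows, each a list of 7 numbers: the turn, a rotation vector about the tool's x, y, z in rad, then the shift along the tool's x, y, z in cm, then the finger opening in cm, from 0 to 8.54. In form: [[wx, wy, wz, tx, ty, tz, fingers], ...]. A call has exactly 10 rows; each row shifts and turns the commanded pose from where the row before left it, along the tool's axes as they then stand; what a row does not reach is not made up. A row lasts 1/10 s, in which the tool goes at most 50 mm and 8.59 degrees, less where a joint would pass 70% of its speed; a pose out of reach is approached as far as the arm can. A call with a gripper value outside its range is refused whole. The fingers move at their own pace and stop on an object; "newtons" is the grip in N (left out, the last holds). Time passes only in rows, so rows that do not move let the fingers close, or fill a call up. It gives the time, the measured TCP pose, the force and the opening at its end, in the units of the state.
- get_state(): the state, without advancing time (a new reading comes with each control period).
- camera(name): name is "side" or "top"; returns the picture (400x640x3 uint8, red, green, blue); there is no depth.
- camera_info(name): a dict with "vfov" (degrees; the focal length in pixels is half the picture's height over the tangent of half this angle, whatever the lens; pixels are square), "cx", "cy" (the principal point, pixels), "k1" (the pictures are not rectified: a ray, as slopes to the right and down, at radius r is drawn at 1 + k1 r^2 times it, then the intrinsics apply), "pose" (4x4, takes a point from camera to world coordinates). Camera axes: x right, y down, z forward; pixel columns grow to the right and rows downward; lengths in mm; the calibration is good to about 2 mm. A picture is of the moment at which its call begins. camera_info takes no time and is no camera call.
- sign_off(): hands the job in, once; it reports no verdict.
The state is a dict: "t": time; "joints": joint angles; "qd": joint speeds; "joint_torque": joint torques, N m; "ee_pos": TCP position; "orientation": TCP orientation; "ft_force": force on the tool from outside, world axes, zero at the start; "wrist_torque": the same for the moment, N m; "finger_gap": opening from 0.0 (shut) to 1.0 (fully open).
Only numpy, scipy, OpenCV 4.12 (cv2) and the standard library are available. Lean on these libraries where they do the work, as an engineer would, in place of code of your own. Each camera call takes 0.05 s, during which the arm holds its last target. There are 200 camera calls.

### The job

Start the jar roller: with a fingertip, lift the red hinged guard over its switch right back until it stays up, flip the toggle underneath from the white dot all the way over to the green dot, then tip the guard so that it drops shut again. Only push lightly, pinching and picking up nothing: leave the jar on the rollers, the white jar, the violet bottle and the palette knife as they lie.

Things in the scene. Friction and masses are not known exactly. Their poses are not given: they have to be found in the camera images.
- mill: Grey bench jar roller, fixed to the counter. Motor housing 200 (x) x 130 (y) x 95 mm high; origin: centre of the housing's underside, x to the machine's rear, y along the rollers, z up. A 24 mm high tray with two black rollers (34 mm diameter, axes 72 mm up, at x = -25 and +55 mm) runs from the housing to y = 405 mm. The switch is on the housing's top, by its end face at y = -65 mm.
- switch_center (a point): Point on the housing's top, below the toggle, 95 mm up, at x -35, y -23 mm of mill. Its own x axis (here: 'ahead') is level, along mill's y, the way the toggle is flipped; z is up. Housing's end face: 42 mm before it. White (off) dot 26 mm before, green (on) dot 26 mm ahead. Fixed upright cheeks, 37 mm high, 66 mm clear between, at its y = +-34.5 mm, from 15 mm before to 55 mm ahead.
- toggle (a joint): Angle of the toggle, rad: 0 = off, leaning 0.35 rad back over the white dot; 0.70 = on, leaning 0.35 rad ahead over the green dot. It snaps: past its centre (0.35) by about 0.1 rad it falls on to the far end by itself; about 0.7 N at the tip moves it.
- toggle_tip (a point): Rounded end of the steel toggle bat (bat 9 to 10 mm thick), 34 mm from its pivot; the pivot lies 8 mm above switch_center. Off, the tip is 12 mm before and 40 mm above switch_center; on, 12 mm ahead.
- guard (a joint): Opening angle of the red guard, rad: 0 = shut, 2.0 = laid back on its stop, past upright, where it stays by its own weight (80 g, easy hinge, no spring). Let go below about 1.5 rad it drops shut in half a second or so; beyond about 1.75 rad it falls back to the stop.
- guard_hinge (a point): Middle of the guard's hinge axis, level, across the throw (along the y axis of switch_center): 50 mm ahead of and 48 mm above switch_center. The 3 mm thick guard is 76 mm wide; shut, its flat top (underside 48 mm above the housing's top) runs 76 mm back from the hinge over the toggle, then slopes down 17 mm to the finger tab.
- guard_tab (a point): Middle of the free edge, underside, of the guard's finger tab: shut, 57 mm before and 30 mm above switch_center, so that the 16 mm deep, 76 mm wide, level tab juts out 15 mm beyond the housing's end face with nothing below it down to the counter.
- roller_jar: Loose blue paint jar with a paper label and black lid, 68 mm diameter, 95 mm long, lying along y on the two rollers; origin near its centre.
- gesso_jar: Loose white jar, 64 mm diameter, 85 mm high, standing on the counter in front of the housing; origin at the centre of its underside.
- violet_bottle: Loose violet bottle with black cap, 48 mm diameter, 110 mm high, standing on the counter in front of the rollers; origin at the centre of its underside.
- palette_knife: Loose palette knife, 200 mm long, wooden handle, lying on the counter in front of the rollers; origin under its middle.

How it is judged:
By the outcome, as a careful person would: the job done as asked, in the order asked, and still so for the second after the job is handed in, with the robot touching nothing.
It also fails if it takes over 48 s, if anything falls off the work surface, if the arm or the gripper's body presses on something with over 40 N, if the wrist force passes 120 N, or if a joint passes its speed limit or range.

## Working session

There is one attempt and no reset: what is moved stays moved. The work goes in short steps, Python scripts to look and compute and a tool call to move; the robot and the scene stay as the last step left them, time stands still between calls to the robot, and variables do not carry over. Pictures are saved under pics/ and viewed, about 8 in all and at most 12, crops included, and the job is handed in when it is done.

Besides the shell and the picture viewer there is one more tool, called after ">>>" as name([rows], argument=value, ...), one row to a line, values as JSON. jog_arm: Moves the arm, as the interface text tells. Its arguments: {"type":"object","properties":{"moves":{"type":"array"},"newtons":{"type":"number"}},"required":["moves"]}

```bash
mkdir -p pics; ls; python3 - <<'E'
from rig import *
import cv2
for n in("side","top"):
    im=camera(n); cv2.imwrite(f"pics/{n}0.png",im[:,:,::-1]); i=camera_info(n); print(n,{k:(v if k!='pose' else [[round(float(a),4) for a in r] for r in v]) for k,v in i.items()})
s=get_state(); print(s)
E
```

```text
pics
side {'vfov': 56.56697225717065, 'cx': 320.3579993501819, 'cy': 198.0573872479723, 'k1': 0.007984316572096738, 'pose': [[-0.6971, -0.3825, 0.6064, 19.0844], [-0.7169, 0.3623, -0.5956, 595.3535], [0.0082, -0.85, -0.5268, 559.5013], [0.0, 0.0, 0.0, 1.0]]}
top {'vfov': 57.53616503708344, 'cx': 312.14727918788174, 'cy': 197.64236000035726, 'k1': 0.0015852697122048268, 'pose': [[-0.0162, -0.9902, 0.1385, 438.7069], [-0.9998, 0.0172, 0.0061, 89.7705], [-0.0084, -0.1384, -0.9903, 845.3302], [0.0, 0.0, 0.0, 1.0]]}
{'t': 0.1, 'joints': array([-8.82400712e-01,  2.55699683e-01,  1.07160362e-01, -3.80305434e-04,
       -1.42389404e+00, -2.84598021e-01]), 'qd': array([-0.00048029, -0.00178549,  0.0030262 ,  0.00269951,  0.0002455 ,
       -0.00176739]), 'joint_torque': array([-3.40523133e-03, -3.87605846e+01,  2.38471431e+01,  5.37791669e+00,
       -3.83203675e-03,  1.13073412e-06]), 'ee_pos': array([ 216.03033276, -505.46911375,  303.0967178 ]), 'orientation': array([-2.00502429e-01,  9.79692845e-01,  8.11483461e-04, -2.16422959e-04]), 'ft_force': array([0.59983435, 0.81052649, 0.12332847]), 'wrist_torque': array([ 0.01052445,  0.02419973, -0.03699197]), 'finger_gap': 0.9913755849881106}
```

View pics/side0.png

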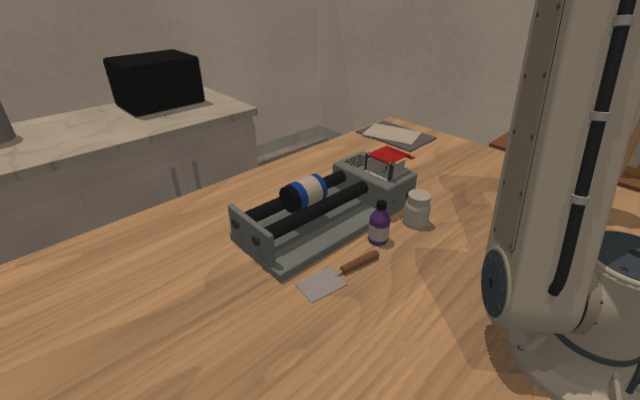

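View pics/top0.png

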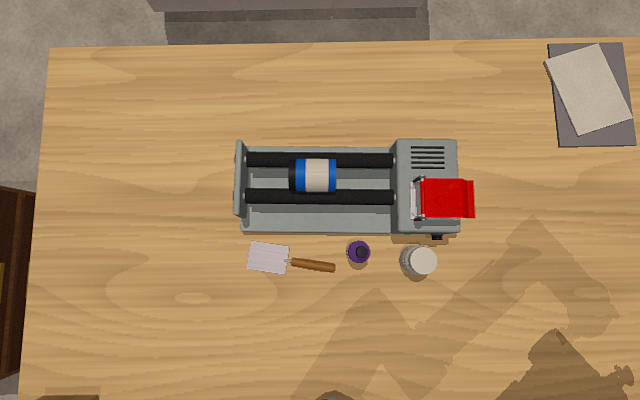

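```bash
python3 - <<'E'
import cv2,numpy as np
a=cv2.imread("pics/top0.png")[130:242,388:480]; b=cv2.imread("pics/side0.png")[140:240,325:420]
a=cv2.resize(a,None,fx=4,fy=4,interpolation=cv2.INTER_CUBIC); b=cv2.resize(b,None,fx=4,fy=4,interpolation=cv2.INTER_CUBIC)
o=np.zeros((450,760,3),np.uint8); o[:a.shape[0],:a.shape[1]]=a; o[:b.shape[0],378:378+b.shape[1]]=b
cv2.imwrite("pics/crop0.png",o)
E
```

```text
(no output)
```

View pics/crop0.png

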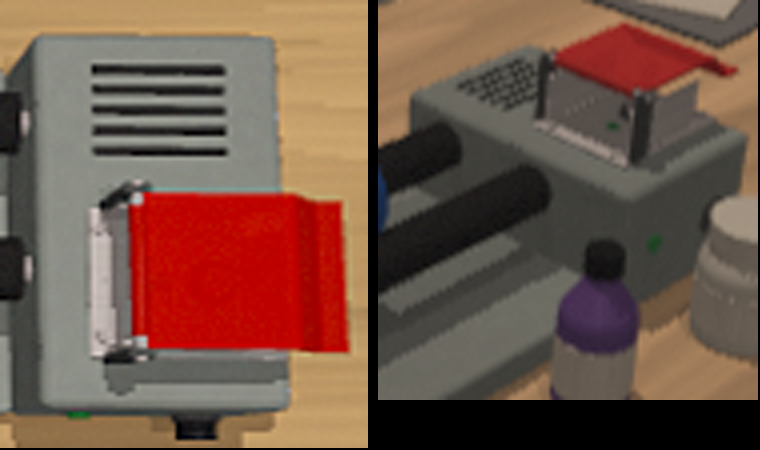

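```bash
cat > h.py <<'E'
import numpy as np
from rig import *
from scipy.optimize import least_squares
I={n:camera_info(n) for n in("side","top")}
def proj(n,P):
    i=I[n];T=np.linalg.inv(np.array(i["pose"]));c=T[:3,:3]@P+T[:3,3]
    s=c[:2]/c[2];s=s*(1+i["k1"]*(s@s));f=200/np.tan(np.radians(i["vfov"])/2)
    return s*f+[i["cx"],i["cy"]]
def mw(p,q):
    c,s=np.cos(p[2]),np.sin(p[2]);return np.array([c*q[0]-s*q[1]+p[0],s*q[0]+c*q[1]+p[1],q[2]])
def sw(x,y,z): return np.array([-35-y,-23+x,95+z])  # switch frame -> mill
E
python3 - <<'E'
from h import *
D=[("top",(100,65,95),(396.75,139)),("top",(100,-65,95),(456.25,139.5)),("top",(-100,-65,95),(460,232.3)),("top",(-100,65,95),(397.7,232)),
("top",sw(50,-38,51),(420.5,178.5)),("top",sw(50,38,51),(421.2,218)),("top",sw(-57,-38,33),(473.5,180.7)),("top",sw(-57,38,33),(475,218)),
("side",sw(50,-38,51),(368.7,155.5)),("side",sw(50,38,51),(388.5,163.2)),("side",sw(-57,38,33),(414.7,157.5)),
("side",(-100,65,95),(388,190)),("side",(100,65,95),(333.5,163.2)),("side",(-100,-65,95),(417.2,174.3))]
f=lambda p:np.concatenate([proj(n,mw(p,np.array(q,float)))-uv for n,q,uv in D])
r=least_squares(f,[550,-100,0],loss='soft_l1',x_scale=[10,10,.1]);p=r.x;print(p);print(f(p).reshape(-1,2).round(1))
for nm,q in dict(sc=sw(0,0,0),tab=sw(-57,0,30),hinge=sw(50,0,48),tip=sw(-12,0,40)).items(): print(nm,mw(p,q).round(1))
E
```

```text
[ 5.66353124e+02 -1.45782735e+02 -2.92172928e-02]
[[-1.7 -0.9]
 [ 0.3 -0.8]
 [ 0.6  1.1]
 [-0.8  0.6]
 [ 0.7  0.2]
 [ 1.1 -0.4]
 [-1.   0.3]
 [-0.7  1. ]
 [-1.  -2.4]
 [ 2.2 -0.4]
 [ 0.2 -0.5]
 [-0.5 -0.4]
 [-2.3 -0.6]
 [ 1.1 -1.2]]
sc [ 530.7 -167.8   95. ]
tab [ 529.  -224.7  125. ]
hinge [ 532.2 -117.8  143. ]
tip [ 530.3 -179.7  135. ]
```

>>> jog_arm([
  [0,0,0.11,0,0,0,0],
  [0,0,0.11,0,0,0,0],
  [0,0,0.11,0,0,0,0],
  [0,0,0.103,0,0,0,0],
  [-0.13,0,0,0,0,0,0],
  [-0.13,0,0,0,0,0,0],
  [-0.13,0,0,0,0,0,0],
  [-0.13,0,0,0,0,0,0],
  [-0.13,0,0,0,0,0,0],
  [-0.13,0,0,0,0,0,0],
], newtons=30)

```text
t: 1.1
ee_pos: [216.0, -506.1, 303.6]
orientation: [0.013, 0.924, 0.383, 0.005]
ft_force: [0.4, -0.4, -0.8]
finger_gap: 0.0
```

```bash
cat >> h.py <<'E'
from scipy.spatial.transform import Rotation as R
MP=np.array([566.35,-145.78,-0.0292])
def st():
    s=get_state();r=R.from_quat(s["orientation"]);m=r.as_matrix();p=s["ee_pos"]
    print("t",round(s["t"],2),"q",s["joints"].round(2),"tcp",p.round(1),"z",m[:,2].round(2),"y",m[:,1].round(2),"F",s["ft_force"].round(1),"gap",round(s["finger_gap"],3))
    M=mw(MP,[0,0,0]);c,sn=np.cos(MP[2]),np.sin(MP[2]);d=np.array([c*1,sn,0]);tip=p+73*m[:,2]-M
    mx=tip@d;my=tip@[-sn,c,0];print("tip in switch frame",np.round([my+23,-35-mx,tip[2]-95],1))
    return p,r
def go(x,y,z,a):
    """tip target in switch frame, tilt a from straight down towards ahead; total tool-frame delta (turn about tool now; shift in tool axes after turn, cm)"""
    p,r=st();c,sn=np.cos(MP[2]),np.sin(MP[2])
    ahead=np.array([-sn,c,0]);rt=np.array([-c,-sn,0]) # tool x ~ -world x
    tz=np.sin(a)*ahead-np.cos(a)*np.array([0,0,1]);tx=rt;ty=np.cross(tz,tx)
    G=R.from_matrix(np.c_[tx,ty,tz]);T=mw(MP,sw(x,y,z))-73*tz
    print("turn",(r.inv()*G).as_rotvec().round(3),"shift now-axes cm",(r.inv().apply(T-p)/10).round(2),"after-turn axes",(G.inv().apply(T-p)/10).round(2),"axes err",'')
E
python3 - <<'E'
from h import *
go(-110,0,60,0.78)
go(-70,0,12,0.78)
E
```

```text
t 1.1 q [-1.1   0.67  0.73 -0.47 -2.29 -0.69] tcp [ 216.  -506.1  303.6] z [ 0.02  0.71 -0.71] y [0.02 0.71 0.71] F [ 0.4 -0.4 -0.8] gap 0.0
tip in switch frame [-295.8  304.7  156.9]
turn [ 0.006 -0.     0.   ] shift now-axes cm [-30.48   6.31  19.98] after-turn axes [-30.47   6.43  19.96] axes err 
t 1.1 q [-1.1   0.67  0.73 -0.47 -2.29 -0.69] tcp [ 216.  -506.1  303.6] z [ 0.02  0.71 -0.71] y [0.02 0.71 0.71] F [ 0.4 -0.4 -0.8] gap 0.0
tip in switch frame [-295.8  304.7  156.9]
turn [ 0.006 -0.     0.   ] shift now-axes cm [-30.48   5.74  26.2 ] after-turn axes [-30.47   5.9   26.18] axes err
```

>>> jog_arm([
  [0,0,0,-3.4,0.7,2.2,0],
  [0,0,0,-3.4,0.7,2.2,0],
  [0,0,0,-3.4,0.7,2.2,0],
  [0,0,0,-3.4,0.7,2.2,0],
  [0,0,0,-3.4,0.7,2.2,0],
  [0,0,0,-3.4,0.7,2.2,0],
  [0,0,0,-3.4,0.7,2.2,0],
  [0,0,0,-3.4,0.7,2.2,0],
  [0,0,0,-3.3,0.7,2.3,0],
  [0,0,0,0,0,0,0],
])

```text
t: 2.1
ee_pos: [529.5, -325.9, 203.9]
orientation: [0.012, 0.924, 0.382, 0.004]
ft_force: [-0.2, 0.0, -1.1]
finger_gap: -0.001
```

```bash
python3 - <<'E'
from h import *
import cv2
go(-110,0,60,0.78)
go(-70,0,10,0.78)
p,r=st()
for k in(0,73):print([proj(n,p+k*r.as_matrix()[:,2]).round(1) for n in("side","top")])
a=camera("side")[90:200,340:480,::-1];b=camera("top")[130:260,400:540,::-1]
o=cv2.resize(np.vstack([a,b]),None,fx=2.5,fy=2.5,interpolation=cv2.INTER_CUBIC)
o=np.hstack([cv2.resize(a,None,fx=2.8,fy=2.8,interpolation=cv2.INTER_CUBIC),np.pad(cv2.resize(b,None,fx=2.8,fy=2.8,interpolation=cv2.INTER_CUBIC),((0,0),(0,0),(0,0)))[:308]])
cv2.imwrite("pics/c1.png",o);print(o.shape)
E
```

```text
t 2.1 q [-0.63  0.72  0.64 -0.67 -1.92 -1.06] tcp [ 529.5 -325.9  203.9] z [ 0.02  0.71 -0.71] y [0.02 0.71 0.71] F [-0.2  0.  -1.1] gap -0.001
tip in switch frame [-106.5   -3.1   57.2]
turn [ 0.005 -0.005  0.002] shift now-axes cm [ 0.34 -0.02 -0.44] after-turn axes [ 0.34 -0.02 -0.44] axes err 
t 2.1 q [-0.63  0.72  0.64 -0.67 -1.92 -1.06] tcp [ 529.5 -325.9  203.9] z [ 0.02  0.71 -0.71] y [0.02 0.71 0.71] F [-0.2  0.  -1.1] gap -0.001
tip in switch frame [-106.5   -3.1   57.2]
turn [ 0.005 -0.005  0.002] shift now-axes cm [ 0.31 -0.72  5.92] after-turn axes [ 0.34 -0.69  5.92] axes err 
t 2.1 q [-0.63  0.72  0.64 -0.67 -1.92 -1.06] tcp [ 529.5 -325.9  203.9] z [ 0.02  0.71 -0.71] y [0.02 0.71 0.71] F [-0.2  0.  -1.1] gap -0.001
tip in switch frame [-106.5   -3.1   57.2]
[array([427.7, 117.4]), array([549.1, 193. ])]
[array([414.4, 139.4]), array([504.8, 196.9])]
(308, 784, 3)
```

View pics/c1.png

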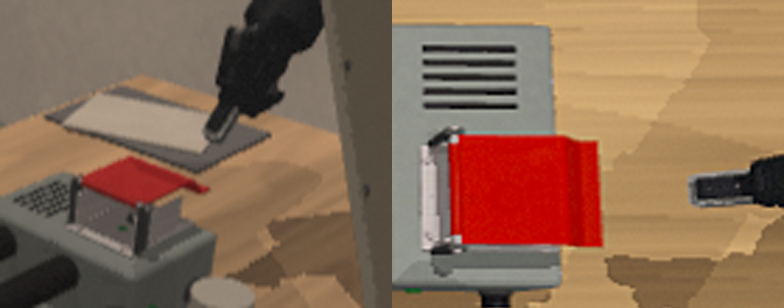

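>>> jog_arm([
  [0,0,0,0.1,-0.4,0,0],
  [0,0,0,0.1,-0.3,0,0],
  [0,0,0,0.1,0,1.5,0],
  [0,0,0,0,0,1.5,0],
  [0,0,0,0,0,1.5,0],
  [0,0,0,0,0,1.4,0],
  [0,0,0,0,0.4,0.4,0],
  [0,0,0,0,0.4,0.4,0],
  [0,0,0,0,0,0,0],
  [0,0,0,0,0,0,0],
])

```text
t: 3.2
ee_pos: [524.8, -282.6, 160.5]
orientation: [0.013, 0.925, 0.38, 0.006]
ft_force: [0.4, -0.0, 0.3]
finger_gap: 0.003
```

```bash
python3 - <<'E'
from h import *
import cv2
go(-59,0,12,0.785)
a=camera("side")[100:200,340:460,::-1];b=camera("top")[150:250,400:520,::-1]
o=np.hstack([cv2.resize(q,None,fx=3.3,fy=3.3,interpolation=cv2.INTER_CUBIC) for q in (a,b)])
cv2.imwrite("pics/c2.png",o)
E
```

```text
t 3.2 q [-0.58  0.69  0.46 -0.66 -1.77 -1.01] tcp [ 524.8 -282.6  160.5] z [ 0.02  0.7  -0.71] y [0.02 0.71 0.7 ] F [ 0.4 -0.   0.3] gap 0.003
tip in switch frame [-63.7   2.4  13.6]
turn [-0.006  0.001  0.001] shift now-axes cm [-0.25  0.18  0.45] after-turn axes [-0.25  0.18  0.45] axes err
```

View pics/c2.png

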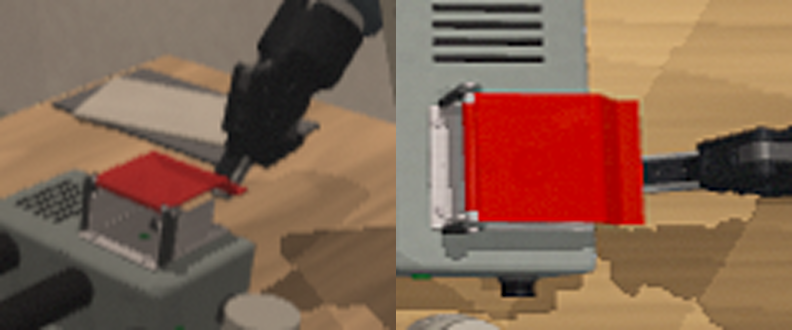

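>>> jog_arm([
  [0,0,0,-0.2,0.2,0.4,0],
  [0,0,0,0,0.8,-0.8,0],
  [0,0,0,0,0.9,-0.85,0],
  [0,0,0,0,0.9,-0.8,0],
  [0,0,0,0,0.9,-0.8,0],
  [0,0,0,0,1.0,-0.4,0],
  [0,0,0,0,1.0,-0.3,0],
  [0,0,0,0,1.1,-0.3,0],
  [0,0,0,0,1.1,-0.2,0],
  [0,0,0,0,0,0,0],
])

```text
t: 4.3
ee_pos: [528.0, -253.6, 246.0]
orientation: [0.012, 0.925, 0.38, 0.007]
ft_force: [-0.3, -0.9, 0.5]
finger_gap: 0.002
```

```bash
python3 - <<'E'
from h import *
import cv2
go(-37,0,97,0.785)
go(-3,0,121,0.785)
a=camera("side")[80:200,340:460,::-1];b=camera("top")[150:270,400:520,::-1]
o=np.hstack([cv2.resize(q,None,fx=3,fy=3,interpolation=cv2.INTER_CUBIC) for q in (a,b)])
cv2.imwrite("pics/c3.png",o)
E
```

```text
t 4.3 q [-0.55  0.59  0.52 -0.69 -1.87 -1.13] tcp [ 528.  -253.6  246. ] z [ 0.02  0.7  -0.71] y [0.02 0.71 0.7 ] F [-0.3 -0.9  0.5] gap 0.002
tip in switch frame [-34.6   0.1  99.1]
turn [-0.006  0.001  0.003] shift now-axes cm [-0.02 -0.36 -0.02] after-turn axes [-0.02 -0.36 -0.03] axes err 
t 4.3 q [-0.55  0.59  0.52 -0.69 -1.87 -1.13] tcp [ 528.  -253.6  246. ] z [ 0.02  0.7  -0.71] y [0.02 0.71 0.7 ] F [-0.3 -0.9  0.5] gap 0.002
tip in switch frame [-34.6   0.1  99.1]
turn [-0.006  0.001  0.003] shift now-axes cm [-0.03  3.74  0.66] after-turn axes [-0.02  3.74  0.68] axes err
```

View pics/c3.png

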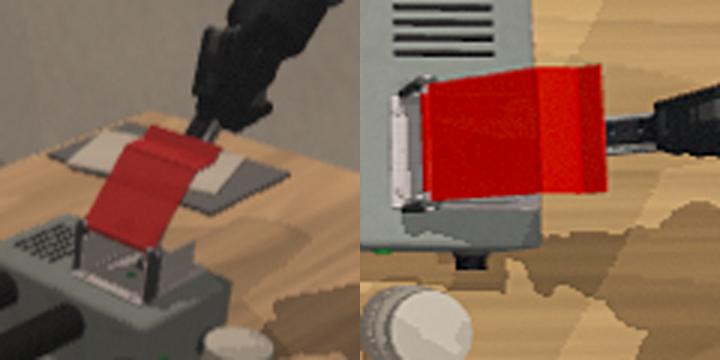

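>>> jog_arm([
  [0,0,0,0,1.3,0.1,0],
  [0,0,0,0,1.2,0.2,0],
  [0,0,0,0,1.2,0.4,0],
  [0,0,0,0,0.9,0.6,0],
  [0,0,0,0,0.9,0.6,0],
  [0,0,0,0,0.8,0.7,0],
  [0,0,0,0,0.7,0.9,0],
  [0,0,0,0,0.6,0.9,0],
  [0,0,0,0,0.5,1.0,0],
  [0,0,0,0,0.5,0.8,0],
])

```text
t: 5.4
ee_pos: [530.5, -148.7, 259.9]
orientation: [0.014, 0.925, 0.38, 0.005]
ft_force: [0.2, -0.4, -0.2]
finger_gap: 0.004
```

```bash
python3 - <<'E'
from h import *
import cv2
go(-40,0,85,0.785)
a=camera("side")[80:200,340:460,::-1];b=camera("top")[150:270,400:520,::-1]
o=np.hstack([cv2.resize(q,None,fx=3,fy=3,interpolation=cv2.INTER_CUBIC) for q in (a,b)])
cv2.imwrite("pics/c4.png",o)
E
```

```text
t 5.4 q [-0.41  0.47  0.35 -0.73 -1.75 -1.22] tcp [ 530.5 -148.7  259.9] z [ 0.02  0.7  -0.71] y [0.02 0.71 0.7 ] F [ 0.2 -0.4 -0.2] gap 0.004
tip in switch frame [ 70.4   0.8 113. ]
turn [-0.005 -0.001 -0.   ] shift now-axes cm [-0.07 -9.85 -5.77] after-turn axes [-0.07 -9.82 -5.82] axes err
```

View pics/c4.png

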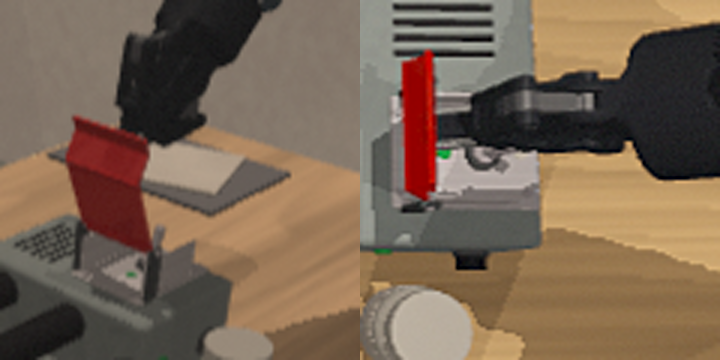

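>>> jog_arm([
  [0,0,0,0,-2.5,-1.5,0],
  [0,0,0,0,-2.5,-1.5,0],
  [0,0,0,0,-2.4,-1.4,0],
  [0,0,0,0,-2.4,-1.4,0],
  [0,0,0,0,-1.1,1.1,0],
  [0,0,0,0,-1.1,1.1,0],
  [0,0,0,0,-1.1,1.1,0],
  [0,0,0,0,-1.1,1.1,0],
  [0,0,0,0,0,0,0],
  [0,0,0,0,0,0,0],
])

```text
t: 6.5
ee_pos: [527.5, -260.1, 170.6]
orientation: [0.013, 0.925, 0.38, 0.005]
ft_force: [0.5, -0.6, 0.2]
finger_gap: -0.0
```

```bash
python3 - <<'E'
from h import *
import cv2
go(-39,0,23,0.785)
go(0,0,23,0.785)
a=camera("side")[80:200,340:460,::-1];b=camera("top")[150:270,400:520,::-1]
o=np.hstack([cv2.resize(q,None,fx=3,fy=3,interpolation=cv2.INTER_CUBIC) for q in (a,b)])
cv2.imwrite("pics/c5.png",o)
E
```

```text
t 6.5 q [-0.55  0.66  0.43 -0.67 -1.75 -1.03] tcp [ 527.5 -260.1  170.6] z [ 0.02  0.7  -0.71] y [0.02 0.71 0.7 ] F [ 0.5 -0.6  0.2] gap -0.0
tip in switch frame [-41.1   0.6  23.7]
turn [-0.005 -0.001  0.   ] shift now-axes cm [-0.05  0.07  0.19] after-turn axes [-0.05  0.07  0.2 ] axes err 
t 6.5 q [-0.55  0.66  0.43 -0.67 -1.75 -1.03] tcp [ 527.5 -260.1  170.6] z [ 0.02  0.7  -0.71] y [0.02 0.71 0.7 ] F [ 0.5 -0.6  0.2] gap -0.0
tip in switch frame [-41.1   0.6  23.7]
turn [-0.005 -0.001  0.   ] shift now-axes cm [-0.06  2.84  2.94] after-turn axes [-0.05  2.83  2.95] axes err
```

View pics/c5.png

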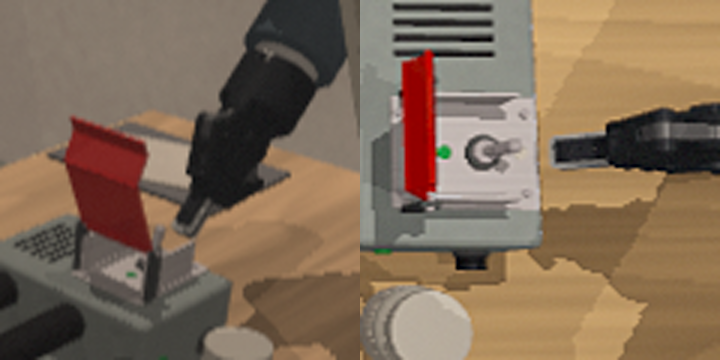

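>>> jog_arm([
  [0,0,0,-0.3,0.3,0.3,0],
  [0,0,0,0,0.3,0.3,0],
  [0,0,0,0,0.3,0.3,0],
  [0,0,0,0,0.3,0.3,0],
  [0,0,0,0,0.3,0.3,0],
  [0,0,0,0,0.3,0.3,0],
  [0,0,0,0,0.3,0.3,0],
  [0,0,0,0,0.3,0.3,0],
  [0,0,0,0,0.2,0.2,0],
  [0,0,0,0,0,0,0],
])

```text
t: 7.6
ee_pos: [531.5, -223.4, 170.4]
orientation: [0.013, 0.925, 0.38, 0.005]
ft_force: [0.3, -0.1, -0.1]
finger_gap: 0.004
```

```bash
python3 - <<'E'
from h import *
st()
E
```

```text
t 7.6 q [-0.5   0.62  0.37 -0.68 -1.7  -1.05] tcp [ 531.5 -223.4  170.4] z [ 0.02  0.7  -0.71] y [0.02 0.71 0.7 ] F [ 0.3 -0.1 -0.1] gap 0.004
tip in switch frame [-4.2 -2.4 23.5]
```

>>> jog_arm([
  [0,0,0,0,-0.7,-0.7,0],
  [0,0,0,0,0,-2,0],
  [0,0,0,0,0,-3,0],
  [0,0,0,0,0,-3,0],
  [0,0,0,0,0,-3,0],
  [0.12,0,0,0,0,-3,0],
  [0.13,0,0,0,0,-2,0],
  [0.13,0,0,0,0,-2,0],
  [0.13,0,0,0,0,-2,0],
  [0.13,0,0,0,0,-2,0],
])

```text
t: 8.6
ee_pos: [527.1, -369.3, 342.0]
orientation: [0.015, 0.998, 0.067, 0.001]
ft_force: [0.2, 0.1, -0.9]
finger_gap: -0.001
```

```bash
python3 - <<'E'
from h import *
import cv2
go(-40,0,180,0)
go(120,0,180,0)
go(120,0,115,0)
a=camera("side")[80:200,340:460,::-1];b=camera("top")[150:270,400:520,::-1]
o=np.hstack([cv2.resize(q,None,fx=3,fy=3,interpolation=cv2.INTER_CUBIC) for q in (a,b)])
cv2.imwrite("pics/c6.png",o)
E
```

```text
t 8.6 q [-0.43  0.49  0.6  -0.13 -1.72 -1.19] tcp [ 527.1 -369.3  342. ] z [ 0.    0.13 -0.99] y [0.03 0.99 0.13] F [ 0.2  0.1 -0.9] gap -0.001
tip in switch frame [-191.8   -2.4  174.7]
turn [ 0.134  0.001 -0.001] shift now-axes cm [ 0.25 16.09  1.57] after-turn axes [ 0.23 16.16 -0.6 ] axes err 
t 8.6 q [-0.43  0.49  0.6  -0.13 -1.72 -1.19] tcp [ 527.1 -369.3  342. ] z [ 0.    0.13 -0.99] y [0.03 0.99 0.13] F [ 0.2  0.1 -0.9] gap -0.001
tip in switch frame [-191.8   -2.4  174.7]
turn [ 0.134  0.001 -0.001] shift now-axes cm [ 0.27 31.95  3.71] after-turn axes [ 0.23 32.16 -0.6 ] axes err 
t 8.6 q [-0.43  0.49  0.6  -0.13 -1.72 -1.19] tcp [ 527.1 -369.3  342. ] z [ 0.    0.13 -0.99] y [0.03 0.99 0.13] F [ 0.2  0.1 -0.9] gap -0.001
tip in switch frame [-191.8   -2.4  174.7]
turn [ 0.134  0.001 -0.001] shift now-axes cm [ 0.28 31.08 10.15] after-turn axes [ 0.23 32.16  5.9 ] axes err
```

View pics/c6.png

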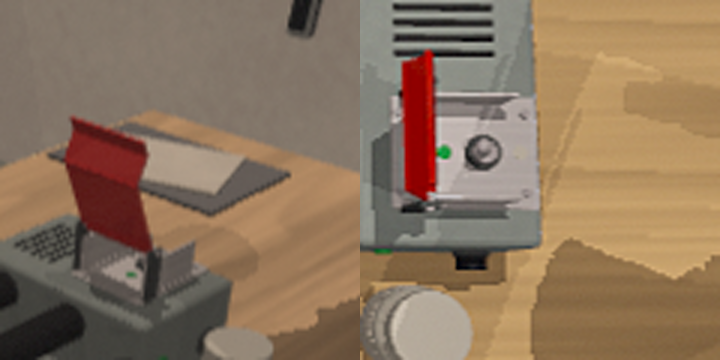

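>>> jog_arm([
  [0.134,0,0,0.2,0,-1.5,0],
  [0,0,0,0,3.6,0,0],
  [0,0,0,0,3.6,0,0],
  [0,0,0,0,3.6,0,0],
  [0,0,0,0,3.6,0,0],
  [0,0,0,0,3.6,0,0],
  [0,0,0,0,3.6,0,0],
  [0,0,0,0,3.6,0,0],
  [0,0,0,0,3.6,0,0],
  [0,0,0,0,3.6,0,0],
])

```text
t: 9.7
ee_pos: [534.5, -45.0, 357.2]
orientation: [0.015, 1.0, 0.003, -0.001]
ft_force: [0.9, -0.1, 0.1]
finger_gap: -0.001
```

```bash
python3 - <<'E'
from h import *
go(124,0,107,0)
E
```

```text
t 9.7 q [ 0.2   0.22  0.2  -0.01 -1.55 -1.81] tcp [534.5 -45.  357.2] z [-0.    0.01 -1.  ] y [0.03 1.   0.01] F [ 0.9 -0.1  0.1] gap -0.001
tip in switch frame [ 1.233e+02 -1.000e-01  1.892e+02]
turn [ 0.007 -0.002 -0.001] shift now-axes cm [0.01 0.06 8.22] after-turn axes [0.03 0.12 8.22] axes err
```

>>> jog_arm([
  [0,0,0,0,0,2.1,0],
  [0,0,0,0,0,2.1,0],
  [0,0,0,0,0,2,0],
  [0,0,0,0,0,2,0],
  [0,0,0,0,-0.7,0,0],
  [0,0,0,0,-0.7,0,0],
  [0,0,0,0,-0.7,0,0],
  [0,0,0,0,-0.7,0,0],
  [0,0,0,0,-0.7,0,0],
  [0,0,0,0,-0.7,0,0],
])

```text
t: 10.7
ee_pos: [534.3, -88.9, 280.1]
orientation: [0.015, 1.0, 0.002, 0.003]
ft_force: [-5.0, 2.5, 14.1]
finger_gap: 0.002
```

>>> jog_arm([
  [0,0,0,0,-0.7,0,0],
  [0,0,0,0,-0.7,0,0],
  [0,0,0,0,-0.7,0,0],
  [0,0,0,0,-0.7,0,0],
  [0,0,0,0,-0.7,0,0],
  [0,0,0,0,0,0,0],
  [0,0,0,0,0,0,0],
  [0,0,0,0,0,0,0],
  [0,0,0,0,0,0,0],
  [0,0,0,0,0,0,0],
])

```text
t: 11.7
ee_pos: [532.5, -122.1, 275.1]
orientation: [0.014, 1.0, 0.003, 0.0]
ft_force: [0.7, -0.6, -0.4]
finger_gap: 0.004
```

```bash
python3 - <<'E'
from h import *
import cv2
st()
a=camera("side")[80:200,340:460,::-1];b=camera("top")[150:270,400:520,::-1]
o=np.hstack([cv2.resize(q,None,fx=3,fy=3,interpolation=cv2.INTER_CUBIC) for q in (a,b)])
cv2.imwrite("pics/c7.png",o)
E
```

```text
t 11.7 q [ 0.06  0.26  0.04 -0.01 -1.35 -1.66] tcp [ 532.5 -122.1  275.1] z [ 0.    0.01 -1.  ] y [0.03 1.   0.01] F [ 0.7 -0.6 -0.4] gap 0.004
tip in switch frame [ 46.1  -0.4 107.1]
```

View pics/c7.png

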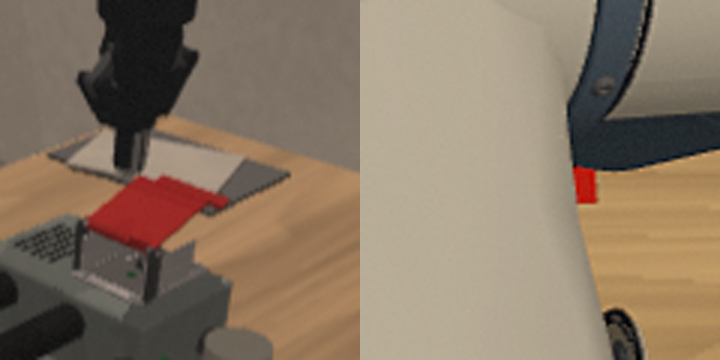

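>>> jog_arm([
  [0,0,0,0,0,-2,0],
  [0,0,0,0,0,-3,0],
  [0,0,0,0,0,-3,0],
  [0,0,0,0,-3,-3,0],
  [0,0,0,0,-4,-1,0],
  [0,0,0,0,-4,0,0],
  [0,0,0,0,-4,0,0],
  [0,0,0,0,-4,0,0],
  [0,0,0,0,-4,0,0],
  [0,0,0,0,-4,0,0],
])

```text
t: 12.8
ee_pos: [524.3, -394.4, 393.5]
orientation: [0.014, 1.0, 0.003, 0.0]
ft_force: [1.6, 0.1, 0.6]
finger_gap: 0.002
```

```bash
python3 - <<'E'
from h import *
import cv2
st()
S=camera("side");T=camera("top");cv2.imwrite("pics/side8.png",S[:,:,::-1]);cv2.imwrite("pics/top8.png",T[:,:,::-1])
a=S[110:230,280:440,::-1];b=T[150:240,400:520,::-1]
o=np.vstack([cv2.resize(q,None,fx=k,fy=k,interpolation=cv2.INTER_CUBIC) for q,k in ((a,3),(b,4)) ])
cv2.imwrite("pics/c8.png",o[:, :])
for n,f in(("side","side0"),("top","top0")):
    d=np.abs(cv2.imread(f"pics/{f}.png").astype(int)[:,:,::-1]-(S if n=="side" else T)).max(2)
    for lo,hi in(((140,230),(230,420)),((130,280),(230,480))):
        if (n=="side")==(lo[0]==140):
            ys,xs=np.nonzero(d[lo[0]:lo[1],hi[0]:hi[1]]>60);print(n,len(ys),(ys.min()+lo[0],ys.max()+lo[0],xs.min()+hi[0],xs.max()+hi[0]) if len(ys) else'')
    for nm,q in dict(h=sw(50,38,51),t=sw(-57,38,33)).items():print(nm,proj(n,mw(MP,q)).round(1))
E
```

```text
t 12.8 q [-0.41  0.49  0.68 -0.01 -1.76 -1.19] tcp [ 524.3 -394.4  393.5] z [ 0.    0.01 -1.  ] y [0.03 1.   0.01] F [1.6 0.1 0.6] gap 0.002
tip in switch frame [-226.3   -0.3  225.5]
side 0 
h [390.7 162.8]
t [414.9 157. ]
top 0 
h [422.3 217.6]
t [474.3 219. ]
```

View pics/c8.png

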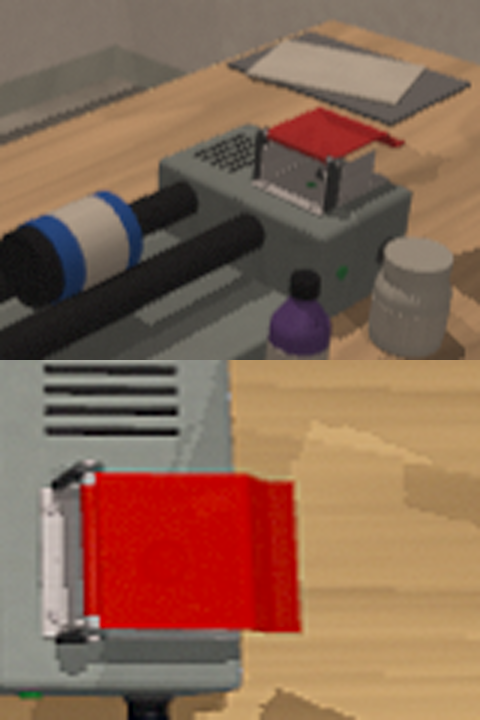

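```bash
python3 - <<'E'
from h import *
import cv2
for x in(-12,12):
    for z in(20,40):print(x,z,proj("side",mw(MP,sw(x*(z-8)/32,0,z))).round(1))
A=cv2.imread("pics/side0.png");B=cv2.imread("pics/side8.png");d=np.abs(A.astype(int)-B).max(2)
d1=d[140:200,350:425];ys,xs=np.nonzero(d1>18);print(sorted(zip(xs+350,ys+140,d1[ys,xs])))
o=np.hstack([cv2.resize(q[145:190,360:412],None,fx=7,fy=7,interpolation=cv2.INTER_CUBIC) for q in(A,B)]);cv2.imwrite("pics/c9.png",o)
E
```

```text
-12 20 [390.9 162.4]
-12 40 [393.5 154.9]
12 20 [388.8 163.4]
12 40 [387.8 157.5]
[]
```

View pics/c9.png

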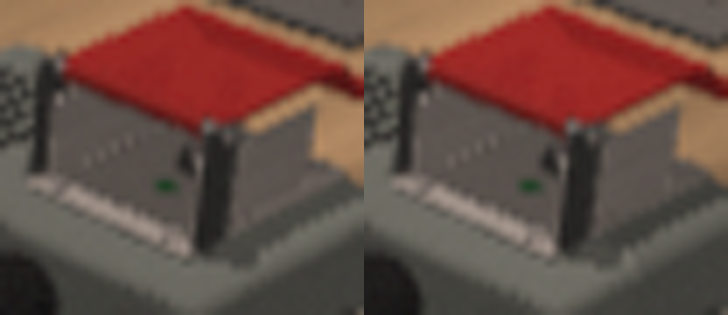

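```bash
python3 - <<'E'
import cv2,numpy as np
A=cv2.imread("pics/side0.png").astype(int)[:,:,1];B=cv2.imread("pics/side8.png").astype(int)[:,:,1]
print(np.abs(A-B)[140:200,350:425].max(), np.abs(A-B)[140:200,250:350].mean(), np.abs(A-B)[140:200,350:425].mean())
print(A[160:172,382:394]);print(B[160:172,382:394])
for f in("c5","c6","c7"):
    q=cv2.imread(f"pics/{f}.png")[:,:360];q=cv2.resize(q,(120,120),interpolation=cv2.INTER_AREA)[:,:,1];print(f);print(q[80:92,42:54])
C=cv2.imread("pics/top0.png").astype(int);D=cv2.imread("pics/top8.png").astype(int);d=np.abs(C-D).max(2)[170:225,405:480];print(d.max(),d.mean())
E
```

```text
15 3.5445 3.6
[[ 30  36  37  38  40  38  38  38  36  37  37  36]
 [ 27  26  33  32  38  38  40  42  44  34  35  37]
 [ 65  56  37  37  27  32  48  85  73  51  48  49]
 [ 83  77  64  63  46  31  47  92  80  63  74  66]
 [ 78  79  78  78  71  55  49  56  44  53  81  69]
 [ 78  78  77  77  68  68  63  49  37  40  62  57]
 [ 78  79  78  70  48  63  67  46  36  36  40  48]
 [ 79  78  76  60  37  63  92  48  36  36  37  54]
 [ 78  79  75  54  34  55 101  46  37  35  38  57]
 [ 78  78  76  65  52  49  84  38  37  35  40  56]
 [ 75  71  73  78  71  66  76  37  37  38  44  68]
 [ 70  61  65  73  77  78  69  35  36  37  41  75]]
[[ 35  36  42  39  41  38  38  38  39  41  40  41]
 [ 30  26  30  34  38  38  38  45  44  37  37  41]
 [ 69  58  41  39  28  34  49  86  78  53  51  51]
 [ 86  79  66  64  47  32  49  96  83  65  76  68]
 [ 82  81  80  81  72  57  49  59  45  56  85  70]
 [ 81  81  80  80  72  70  62  50  35  43  64  59]
 [ 80  82  80  74  51  66  67  43  37  38  45  52]
 [ 81  80  78  59  39  66  96  49  40  37  40  56]
 [ 81  80  78  54  35  57 105  51  38  38  39  57]
 [ 81  81  78 
[... 1308 characters left out ...]
37  44  69]
 [118 111 115 130 142 119  71  39  38  39  47  76]]
c7
[[ 32  26  26  26  28  32  35  37  38  41  41  44]
 [ 31  25  26  24  25  29  30  39  41  41  38  58]
 [ 64  54  39  34  27  25  38  62  56  44  40  64]
 [ 81  75  65  63  49  38  44  70  58  49  56  62]
 [ 81  80  82  96  71  59  50  53  41  47  69  68]
 [100  99  87  99  72  67  59  46  38  41  59  57]
 [105 102  79  71  54  64  65  44  36  38  41  52]
 [ 81  79  75  59  40  60  74  47  38  37  37  55]
 [ 78  79  74  54  35  52  81  47  34  36  40  55]
 [ 79  79  77  65  52  53  78  42  35  36  38  59]
 [ 75  72  74  76  71  66  72  40  35  37  42  68]
 [ 70  65  66  74  78  75  67  39  35  37  45  73]]
28 6.114909090909091
```

```bash
python3 - <<'E'
from h import *
st(); print(sign_off())
E
```

```text
t 12.9 q [-0.41  0.49  0.68 -0.01 -1.76 -1.19] tcp [ 523.7 -397.   391. ] z [-0.    0.01 -1.  ] y [0.03 1.   0.01] F [ 0.   1.  -1.4] gap -0.001
tip in switch frame [-228.8    0.5  223. ]
the job is handed in; nothing more can be done
None
```

The job is done and handed in at 12.9 s. With the shut fingertips I lifted the guard back until it stayed up, pushed the toggle over to the green side, then tipped the guard from behind so it dropped shut.

**Last checks:**
- **Guard:** it lies where it did at the start in both final pictures.
- **Jar, bottle, knife:** comparing start and end pictures shows no change over the jar on the rollers, the white jar, the violet bottle and the palette knife. The side comparison covered only part of the scene; the top one covered all four.
- **Arm:** it ended well clear of the scene, with about 1 N on the wrist sensor, which is noise level.

**Less certain:**
- **Toggle:** the top picture taken before closing showed it leaning to the green side. Once the guard was shut I could not confirm it, because the bat is hidden in both views.
- **Force:** a reading of about 14 N, mostly upward, appeared at one point while tipping the guard back. It was probably the gripper grazing the guard's edge. It was gone at the next reading, but I only read the force once per move call, so the peak is unknown.

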